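Shut the air valve ahead of the filter bowl

ROBOT

A 6-joint arm with a two-finger parallel gripper is mounted at the origin on the work surface. World frame = base frame: x ahead of the robot, y to its left, z up, the work surface at z = 0. Lengths are in mm, angles in degrees, forces in N, time in s.
With the tool pointing down it reaches from about 350 to 850 mm from the base axis. Payload 8.1 kg.
Tool frame: the origin (TCP) lies at the very end of the fingers, on their centre line; the grasp point (between the pads) lies 19 mm behind it; z points along the fingers, y is the line along which they close (so a half turn about z gives the same grasp; the last joint's range is limited). The gripper opens to 85 mm and grips with 20 to 120 N. Pads are 22 mm wide; open, the fingers measure 114 mm over their backs; the gripper's body (76 mm by 85 mm) begins 54 mm behind the grasp point. The pads swing forward as they close: fully open they stand 13 mm farther back than shut.
Start: joints at [-68.663, 7.471, 85.268, -0, 87.261, -4.893], TCP at [265.205, -538.211, 231.292] pointing down, gripper open.
Joint ranges: [-169.43, 169.43], [-51.17, 129.36], [1.28, 143.12], [-76.62, 256.62], [0, 156.53], [-152.29, 152.29]. Speed limits (degrees/s): [136.94, 136.94, 159.86, 180, 180, 180].

INTERFACE

Orientations are given as [roll, pitch, yaw] about the fixed x, y, z axes, in that order (R = Rz(yaw) Ry(pitch) Rx(roll)).
In Python, from bench import status, viewer, job gives the robot as it stands.
- The arm moves only by the tool arm_command, never from a script. Its argument "targets" is a list that holds one entry, the list of rows, each a list of 7 numbers: the shift along the world's x, y, z in m, then the turn, a rotation vector about the world's x, y, z in rad, then the opening, from -1 (shut) to 1 (fully open). In form: [[[dx, dy, dz, rx, ry, rz, gripper], ...]]. A call has 1 to 10 rows; each row shifts and turns the commanded pose from where the row before left it; what a row does not reach is not made up. A row lasts 1/8 s, in which the tool goes at most 62.5 mm and 10.7 degrees, less where a joint would pass 70% of its speed; a pose out of reach is approached as far as the arm can. A call with a gripper value outside its range is refused whole. The fingers move at their own pace and stop on an object; "force" is the grip in N (left out, the last holds). Time passes only in rows, so rows that do not move let the fingers close. It gives the time, the measured TCP pose, the force, the opening and the grip force at its end, in the units of the state.
- status.sense(): the state, without advancing time (a new reading comes with each control period).
- viewer.snapshot(name): name is "side" or "top"; returns the picture (400x640x3 uint8, red, green, blue); there is no depth.
- viewer.camera_model(name): a dict with "vertical_fov" (degrees; the focal length in pixels is half the picture's height over the tangent of half this angle, whatever the lens; pixels are square), "cx", "cy" (the principal point, pixels), "xyz" and "attitude" of the camera in the world. Camera axes: x right, y down, z forward; pixel columns grow to the right and rows downward; lengths in mm; the calibration is good to about 2 mm. A picture is of the moment at which its call begins. camera_model takes no time and is no camera call.
- job.hand_in(): hands the job in; it is judged then, once.
The state is a dict: "time": time; "joint_pos": joint angles; "qd": joint speeds; "joint_efforts": joint torques, N m; "tool_pos": TCP position; "tcp_rot": TCP orientation; "ft_force": force on the tool from outside, world axes, zero at the start; "wrist_torque": the same for the moment, N m; "finger_gap": finger opening in mm; "grip_force": force on a finger pad.
Only numpy, scipy, OpenCV 4.12 (cv2) and the standard library are available. Lean on these libraries where they do the work, as an engineer would, in place of code of your own. Each camera call takes 0.05 s, during which the arm holds its last target. There are 200 camera calls.

TASK

The filter on the bench is about to be emptied, so shut off its air: push the lever of the ball valve that is piped to the filter with the clear bowl clockwise, seen from above, through its quarter turn to the end stop, until it stands square across the pipe. Leave the lever of the other valve, the one whose pipe ends in a plain brass cap, where it is.

Things in the scene. Friction and masses are not known exactly. Their poses are not given: they have to be found in the camera images.
- trap_unit: Fixed stand: 75 x 250 mm base plate, pipe (axis 120 mm up, nuts to 141 mm) with a brass ball valve in the middle and a filter at one end: grey block, black knob on top (to 169 mm), clear bowl below. Origin on the bench under the lever's pivot; z up, y along the pipe, filter at y = -90 mm, inlet riser at y = +95 mm. Yaw up to 20 deg; left or right of the other stand, pivots 280+ mm apart.
- trap_lever (a joint): Turn of the filter valve's lever, rad. 0 = open: it lies over the pipe, pointing along the stand's +y, away from the filter. Grows clockwise from above to 1.571 = shut, a hard stop: it points along the stand's +x, square to the pipe. Starts at 0 to 0.35. Stiff, stays where it is left; about 5 N sideways on the grip's middle moves it.
- trap_tip (a point): Free end of that lever, on its centreline, 118 mm from the pivot axis, 165 mm above the bench. The lever is a flat steel strip with a black grip 22 mm wide and 12 mm thick (159 to 171 mm above the bench) from 48 to 118 mm from the pivot. Under the quarter circle it sweeps, everything is lower than 145 mm, but for the stem.
- plain_tip (a point): Free end of the other valve's lever, to be left alone: the same valve, lever, pipe and base plate, its lever also roughly over its pipe, but that pipe ends in a plain brass hexagon cap, with no filter. Same height and distance from its pivot as trap_tip.

How it is judged (in metres and radians):
At the end, for the whole second after the job is handed in: The filter valve's lever is within 10 degrees of its shut end stop (joint above 1.396 rad) and at rest, and the other valve's lever end is within 15 mm of where it began (value of joint trap_lever above 1.396 rad and velocity of joint trap_lever between -0.05 and 0.05 rad/s and distance of plain_tip from where it was at the start of the episode below 0.015 m); the robot touches nothing.
It fails at once if the other valve's lever is moved (its end by more than 15 mm) (distance of plain_tip from where it was at the start of the episode above 0.015 m).
It also fails if it takes over 38 s, if anything falls off the work surface, if the arm or the gripper's body presses on something with over 40 N, if the wrist force passes 120 N, or if a joint passes its speed limit or range.

## Working session

There is one attempt and no reset: what is moved stays moved. The work goes in short steps, Python scripts to look and compute and a tool call to move; the robot and the scene stay as the last step left them, time stands still between calls to the robot, and variables do not carry over. Pictures are saved under pics/ and viewed, at most 10 in all, crops included, and the job is handed in when it is done.

Besides the shell and the picture viewer there is one more tool, called by a JSON object that holds its "fn" and its "kwargs", one argument or row to a line. arm_command: Moves the arm, as the interface text tells. Its arguments: {"type":"object","properties":{"targets":{"type":"array"},"force":{"type":"number"}},"required":["targets"]}

```bash
mkdir -p pics
python3 - <<'E'
from bench import status, viewer
import cv2
for n in("side","top"):
    cv2.imwrite(f"pics/{n}0.png",viewer.snapshot(n)[:,:,::-1]); print(n,viewer.camera_model(n))
print(status.sense())
E
```

```text
side {'vertical_fov': 45.11927784437457, 'cx': 323.14720198798886, 'cy': 207.8871307314755, 'xyz': array([355.25008131, 806.66634428, 623.96892839]), 'attitude': array([-123.40794253,   -0.55689623, -169.07073366])}
top {'vertical_fov': 48.16950625039294, 'cx': 322.03201478887297, 'cy': 197.31630952550898, 'xyz': array([ 409.77777723,   77.69920779, 1112.41584544]), 'attitude': array([-1.76333488e+02, -4.35808301e-02, -8.92612632e+01])}
{'time': 0.1, 'joint_pos': array([-6.86614606e+01,  7.51223904e+00,  8.53236383e+01, -1.33772510e-03,
        8.72592094e+01, -4.89372155e+00]), 'qd': array([-0.00998753,  0.00598219, -0.20359242,  0.00558629, -0.0425505 ,
       -0.05428606]), 'joint_efforts': array([ 1.82132557e-03, -5.70950997e+01, -5.01941907e+01, -4.58395357e-05,
        8.19813606e-03,  4.27535861e-05]), 'tool_pos': array([ 265.03532446, -537.74854788,  230.32836924]), 'tcp_rot': array([-1.79905146e+02, -6.78041811e-03,  2.62323204e+01]), 'ft_force': array([-0.80939099,  0.3876055 , -0.63410876]), 'wrist_torque': array([ 0.04542099,  0.01047697, -0.00265395]), 'grip_force': 0.0, 'finger_gap': 85.09504447652269}
```

View pics/top0.png

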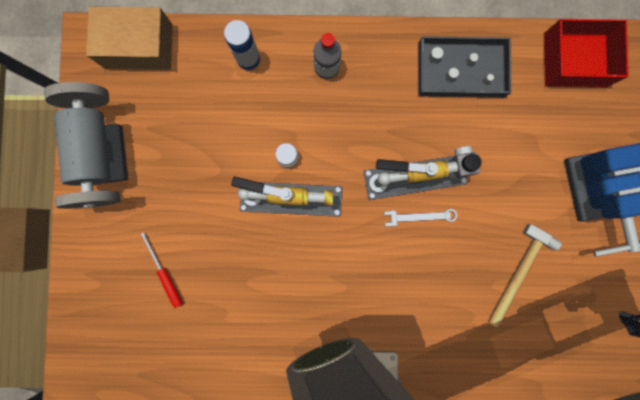

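View pics/side0.png

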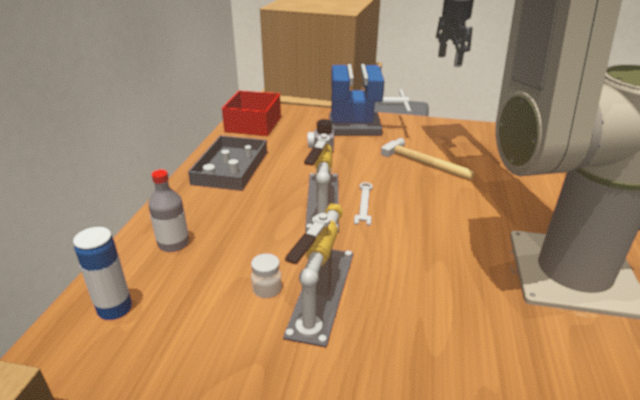

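The top view shows the filter stand on the right: knob at (470,161), pivot at about (431,169), black grip from (378,165) to (405,167). The capped stand is on the left, with its grip at (233–262,185). Next I'll measure the grips by mask in both views.

```bash
cat > h.py <<'E'
import numpy as np, cv2
from scipy.spatial.transform import Rotation as R
from bench import viewer
def ray(n,u,v):
    c=viewer.camera_model(n); f=200/np.tan(np.radians(c["vertical_fov"]/2))
    d=R.from_euler("xyz",c["attitude"],degrees=True).apply([(u-c["cx"])/f,(v-c["cy"])/f,1]); return c["xyz"],d
def plane(n,u,v,z):
    o,d=ray(n,u,v); return o+d*(z-o[2])/d[2]
def two(a,b):
    (o,d),(p,e)=ray("top",*a),ray("side",*b)
    s=np.linalg.lstsq(np.c_[d,-e],p-o,rcond=None)[0]; A,B=o+d*s[0],p+e*s[1]; return (A+B)/2,np.linalg.norm(A-B)
def blobs(img,box,thr=60):
    x,y,w,h=box; m=(img[y:y+h,x:x+w].max(2)<thr).astype(np.uint8)
    n,l,s,c=cv2.connectedComponentsWithStats(m); out=[]
    for i in range(1,n):
        if s[i,4]<25: continue
        pts=np.argwhere(l==i)[:,::-1].astype(np.float32)+[x,y]
        out.append((s[i,4],c[i]+[x,y],cv2.boxPoints(cv2.minAreaRect(pts.astype(np.float32)))))
    return out
E
python3 - <<'E'
from h import *
for n,box in (("top",(225,140,265,80)),("side",(270,110,90,170))):
    im=cv2.imread(f"pics/{n}0.png"); x,y,w,h=box
    for b in blobs(im,box,45): print(n,b[0],b[1].round(1),b[2].round(1).tolist())
im=cv2.imread("pics/top0.png")[140:220,360:490]; a=cv2.resize(im,None,fx=5,fy=5,interpolation=2)
im=cv2.imread("pics/side0.png")[110:220,285:365]; b=cv2.resize(im,(291,400),interpolation=2)
b=b[:, :150+0] if 0 else b
cv2.imwrite("pics/c.png",cv2.resize(np.hstack([a,b]),None,fx=.84,fy=.84))
E
```

```text
top 49 [465.8 165.4] [[459.6000061035156, 160.5], [465.8999938964844, 156.89999389648438], [473.3999938964844, 169.6999969482422], [467.20001220703125, 173.39999389648438]]
top 26 [476.1 160.2] [[471.5, 160.5], [476.0, 156.0], [481.0, 161.0], [476.5, 165.5]]
```

View pics/c.png

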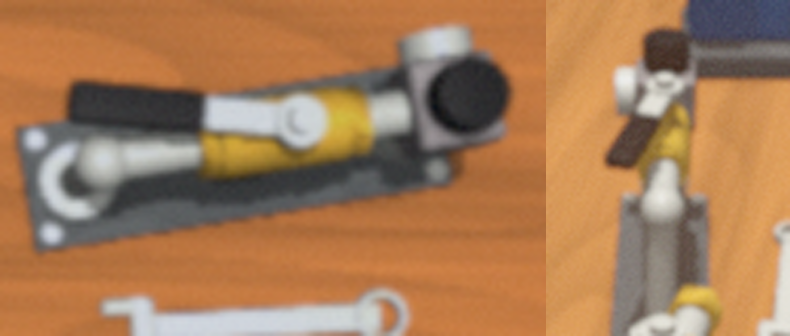

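The crop shows the filter lever's grip end at about (377,164) in the top view and its pivot at (431.5,168.5). In the side view the tip is near (310,161) and the pivot near (324,136). I'll refine these with a looser mask and triangulate.

Run:
```python
from h import *
for n,box in (("top",(370,150,42,30)),("side",(300,140,32,30)),("top",(225,170,42,30)),("side",(282,205,45,60))):
    im=cv2.imread(f"pics/{n}0.png")
    for b in blobs(im,box,80): print(n,b[0],b[1].round(1),b[2].round(1).tolist())
for a,b in (((376.9,164),(309.9,160.7)),((431.4,168.6),(324,136.2)),((470.5,161),(324.3,122.5))): print(two(a,b))
t=plane("top",376.9,164,168);p=plane("top",431.4,168.6,172);k=plane("top",471,162.5,167);print(t,p,k,np.linalg.norm((t-p)[:2]))
print(np.degrees(np.arctan2(*(t-p)[:2])),np.degrees(np.arctan2(*(p-k)[:2])))
for q in ((376.9,164),(233.5,182)): print(plane("top",*q,168))
```

```text
top 309 [392.  165.7] [[376.29998779296875, 169.5], [377.1000061035156, 159.5], [407.70001220703125, 162.10000610351562], [406.79998779296875, 172.10000610351562]]
top 278 [247.4 184.6] [[231.39999389648438, 185.89999389648438], [233.39999389648438, 176.60000610351562], [263.20001220703125, 183.3000030517578], [261.1000061035156, 192.5]]
(array([541.97067876, -38.0868959 , 167.68051814]), np.float64(1.6741583573253969))
(array([ 534.18366382, -153.27485176,  169.95438739]), np.float64(0.028251976718509205))
(array([ 550.91695321, -237.9756297 ,  165.35391916]), np.float64(2.5066309542414476))
[542.76115805 -37.93341741 168.        ] [ 533.89956789 -152.77513877  172.        ] [ 548.72049625 -238.33374178  167.        ] 115.18310963554754
4.4123997938133845 -9.827563445688538
[542.76115805 -37.93341741 168.        ]
[500.39789024 265.8031845  168.        ]
```

{"fn": "arm_command", "kwargs": {
  "targets": [
    [[0.023,0.048,0,0,0,-0.029,-1],[0.023,0.048,0,0,0,-0.029,-1],[0.023,0.048,0,0,0,-0.029,-1],[0.023,0.048,0,0,0,-0.029,-1],[0.023,0.048,0,0,0,-0.029,-1],[0.023,0.048,0,0,0,-0.029,-1],[0.023,0.048,0,0,0,-0.029,-1],[0.023,0.048,0,0,0,-0.029,-1],[0.023,0.048,0,0,0,-0.029,-1],[0.023,0.046,0,0,0,-0.029,-1]]
  ]
}}

```text
time: 1.35
tool_pos: [495.5, -58.4, 231.0]
tcp_rot: [-180.0, 0.0, 9.6]
ft_force: [0.3, -0.3, -0.2]
finger_gap: -0.3
grip_force: 0.0
```

Run:
```python
from h import *
p=np.array([534,-153.]); q=None
for th,d in ((14,45),(14,25),(25,26),(36,27),(47,28),(58,28),(68,28),(78,27),(85,26),(90,25),(92,25)):
    f=np.radians(th-9.8); c=p+85*np.array([np.sin(f),np.cos(f)])-d*np.array([np.cos(f),-np.sin(f)])
    print(th,c.round(),None if q is None else (c-q).round()); q=c
```

```text
14 [495. -65.] None
14 [515. -66.] [20. -1.]
25 [531. -64.] [16.  2.]
36 [547. -65.] [16. -1.]
47 [563. -68.] [16. -4.]
58 [579. -75.] [16. -7.]
68 [591. -84.] [13. -9.]
78 [603. -96.] [ 11. -12.]
85 [ 610. -106.] [  7. -10.]
90 [ 614. -114.] [ 4. -8.]
92 [ 615. -117.] [ 1. -3.]
```

{"fn": "arm_command", "kwargs": {
  "targets": [
    [[0,-0.003,-0.026,0,0,0,-1],[0,-0.002,-0.025,0,0,0,-1],[0,-0.002,-0.025,0,0,0,-1],[0,0,0,0,0,0,-1],[0.01,0,0,0,0,0,-1],[0.01,0,0,0,0,0,-1],[0.008,0.001,0,0,0,0,-1],[0.008,0.001,0,0,0,0,-1],[0,0,0,0,0,0,-1]]
  ]
}}

```text
time: 2.48
tool_pos: [531.9, -65.2, 155.6]
tcp_rot: [180.0, -0.0, 9.6]
ft_force: [-0.3, 0.3, -0.1]
finger_gap: -0.2
grip_force: 0.1
```

{"fn": "arm_command", "kwargs": {
  "targets": [
    [[0.008,0,0,0,0,0,-1],[0.008,-0.001,0,0,0,0,-1],[0.008,-0.002,0,0,0,0,-1],[0.008,-0.002,0,0,0,0,-1],[0.008,-0.003,0,0,0,0,-1]]
  ]
}}

```text
time: 3.1
tool_pos: [570.5, -73.0, 154.8]
tcp_rot: [-179.9, 0.1, 9.6]
ft_force: [-6.2, 0.3, 1.4]
finger_gap: 0.2
grip_force: 2.5
```

Run:
```python
from h import *
a=viewer.snapshot("top")[100:240,340:500,::-1]; b=viewer.snapshot("side")[90:230,250:410,::-1]
cv2.imwrite("pics/d.png",cv2.resize(np.hstack([a,b]),None,fx=2.5,fy=2.5,interpolation=2))
```

```text
(no output)
```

View pics/d.png

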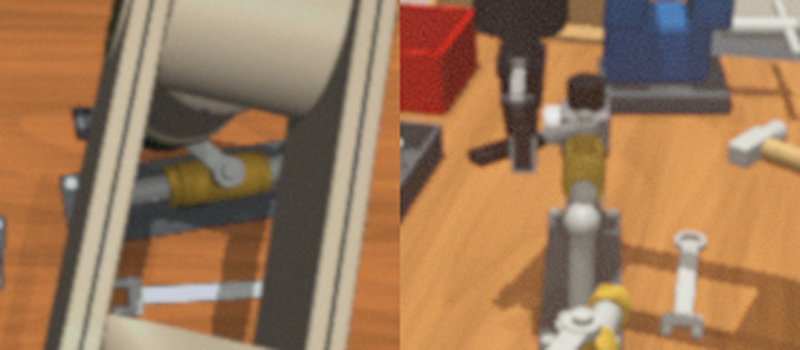

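The lever is turning. In the top crop the steel strip now points up-left from the pivot at (228,172), and in the side crop the closed fingers are behind the grip at (520,150). The contact force is about 6 N, so I'll carry on along the arc.

{"fn": "arm_command", "kwargs": {
  "targets": [
    [[0.008,-0.003,0,0,0,0,-1],[0.007,-0.005,0,0,0,0,-1],[0.006,-0.005,0,0,0,0,-1],[0.006,-0.006,0,0,0,0,-1],[0.005,-0.006,0,0,0,0,-1],[0.004,-0.005,0,0,0,0,-1],[0.003,-0.005,0,0,0,0,-1],[0,0,0,0,0,0,-1]]
  ]
}}

```text
time: 4.2
tool_pos: [610.2, -107.9, 155.1]
tcp_rot: [-180.0, 0.0, 9.6]
ft_force: [-2.1, 2.1, -0.8]
finger_gap: 0.1
grip_force: 1.0
```

{"fn": "arm_command", "kwargs": {
  "targets": [
    [[0.002,-0.004,0,0,0,0,-1],[0.001,-0.003,0,0,0,0,-1],[0.001,-0.003,0,0,0,0,-1],[0,0,0,0,0,0,-1]]
  ]
}}

```text
time: 4.7
tool_pos: [612.8, -114.2, 155.0]
tcp_rot: [-179.6, 0.2, 9.7]
ft_force: [-10.9, 16.5, 6.5]
finger_gap: -0.3
grip_force: 9.6
```

{"fn": "arm_command", "kwargs": {
  "targets": [
    [[0,-0.002,0,0,0,0,-1],[0,0,0,0,0,0,-1]]
  ]
}}

```text
time: 4.95
tool_pos: [612.8, -114.3, 155.0]
tcp_rot: [-179.5, 0.1, 9.8]
ft_force: [-11.7, 24.4, 7.5]
finger_gap: -0.2
grip_force: 13.1
```

The force rises and the tool no longer moves, so the lever is on its stop. I'll back off in +y, lift, move clear and look.

{"fn": "arm_command", "kwargs": {
  "targets": [
    [[0,0.01,0,0,0,0,-1],[0,0.02,0,0,0,0,-1],[0,0.01,0.02,0,0,0,-1],[0,0,0.05,0,0,0,-1],[0,0,0.05,0,0,0,-1],[-0.03,-0.05,0,0,0,0,-1],[-0.03,-0.05,0,0,0,0,-1],[-0.03,-0.05,0,0,0,0,-1],[-0.03,-0.05,0,0,0,0,-1],[-0.03,-0.05,0,0,0,0,-1]]
  ]
}}

```text
time: 6.2
tool_pos: [463.5, -331.8, 277.6]
tcp_rot: [179.9, -0.1, 9.6]
ft_force: [0.5, -1.3, -0.6]
finger_gap: -0.2
grip_force: 0.0
```

{"fn": "arm_command", "kwargs": {
  "targets": [
    [[-0.03,-0.05,0,0,0,0,-1],[-0.03,-0.05,0,0,0,0,-1],[-0.03,-0.04,0,0,0,0,-1],[0,0,0,0,0,0,-1]]
  ]
}}

```text
time: 6.7
tool_pos: [372.0, -473.1, 276.9]
tcp_rot: [179.9, 0.0, 9.3]
ft_force: [1.0, -0.2, 0.3]
finger_gap: 0.5
grip_force: 0.0
```

Run:
```python
from h import *
a=viewer.snapshot("top")[100:240,220:500,::-1]
cv2.imwrite("pics/e.png",cv2.resize(a,None,fx=2.8,fy=2.8,interpolation=2))
for b in blobs(a,(140,0,130,100),80): print(b[0],b[1].round(1)+[220,100],(b[2]+[220,100]).round(1).tolist())
```

```text
279 [423.8 130.8] [[416.4, 116.1], [425.8, 114.5], [430.8, 144.7], [421.4, 146.3]]
270 [470.8 162.5] [[458.0, 163.0], [471.0, 150.0], [483.0, 162.0], [470.0, 175.0]]
25 [453.6 158.7] [[449.8, 160.0], [450.6, 155.3], [456.8, 156.3], [456.0, 161.0]]
537 [425.7 182.2] [[382.8, 183.8], [466.1, 169.6], [468.1, 181.8], [384.8, 195.9]]
```

View pics/e.png

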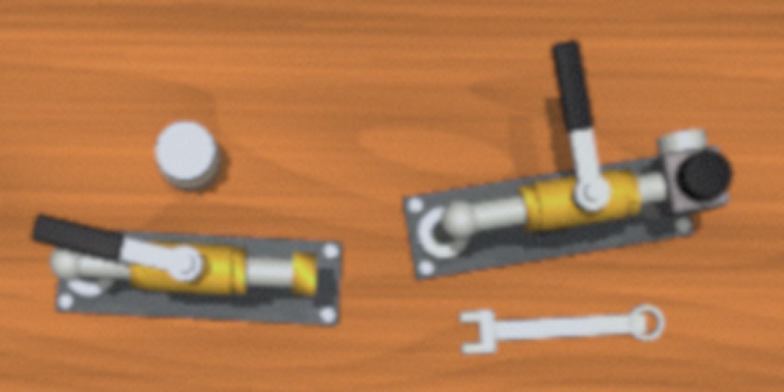

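The lever with its grip at (424,131) is square to the base plate's edge: grip axis 9.4° against plate 9.7°. The other lever hasn't moved, so I'm handing in.

```bash
python3 -c "
from bench import job; print(job.hand_in())"
```

```text
the job is handed in; nothing more can be done
None
```

The filter valve's lever is shut on its end stop, square across the pipe (within about 0.5° in the last picture); the other valve's lever was not touched, and the job was handed in at about 7 s with the arm clear.

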